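# Dial the cell types into the battery tester and load them

### The job

Turn each of the three thumbwheels of the cell tester until it has clicked in with the colour on top that matches the cell lying in the bay directly behind it. Only when all three are right, press the black load button well down and let it come back. Go gently (no more than 20 N on the tester), leave the cells in their bays and disturb nothing else on the bench.

Things in the scene. Friction and masses are not known exactly. Their poses are not given: they have to be found in the camera images.
- tester: Cell tester fixed to the bench, 255 x 150 mm. Origin on the table under the middle of the wheel row; x points from the robot side to the far side, y along the wheel row, z up. x -125 to -35 mm: grey deck 25 mm high with the button; -35 to +35: dark bridge 47 mm high with wheels a, b, c at y = +40, 0, -40; +35 to +130: deck 20 mm high with bays a, b, c (walls 32 mm high).
- wheel_a (a joint): Thumbwheel a (tester y = +40 mm), rad, 0.6283 per position. The coloured flat facing straight up, between two white marks, is the setting: 0 black, 1 white, 2 yellow, 3 red, 4 green, 5 blue, 6 grey, 7 violet, 8 brown, 9 pink. Grows as the wheel's top is dragged to tester +x, away from the robot (13.8 mm of rim per position). End stops 0.3 rad past 0 and 9; a spring detent clicks it into the nearest position, but it can stay stuck midway between two.
- wheel_b (a joint): Thumbwheel b (tester y = 0 mm), rad, 0.6283 per position. The coloured flat facing straight up, between two white marks, is the setting: 0 black, 1 white, 2 yellow, 3 red, 4 green, 5 blue, 6 grey, 7 violet, 8 brown, 9 pink. Grows as the wheel's top is dragged to tester +x, away from the robot (13.8 mm of rim per position). End stops 0.3 rad past 0 and 9; a spring detent clicks it into the nearest position, but it can stay stuck midway between two.
- wheel_c (a joint): Thumbwheel c (tester y = -40 mm), rad, 0.6283 per position. The coloured flat facing straight up, between two white marks, is the setting: 0 black, 1 white, 2 yellow, 3 red, 4 green, 5 blue, 6 grey, 7 violet, 8 brown, 9 pink. Grows as the wheel's top is dragged to tester +x, away from the robot (13.8 mm of rim per position). End stops 0.3 rad past 0 and 9; a spring detent clicks it into the nearest position, but it can stay stuck midway between two.
- wheel_a_top (a point): Top of the rim of wheel a, 55 mm above the table (fixed to the tester, does not turn). Wheel: radius 22 mm, 16 mm wide, smooth round rim, axle along tester y; 8 mm stands out of the bridge. Clicking over takes 2 to 3 N along the rim: a closed fingertip dragged over the top slips unless pressed down with about 5 to 10 N. The axle is stiffly sprung: the wheel sinks 1 mm at 15 N.
- wheel_b_top (a point): Top of the rim of wheel b, 55 mm above the table (fixed to the tester, does not turn). Wheel: radius 22 mm, 16 mm wide, smooth round rim, axle along tester y; 8 mm stands out of the bridge. Clicking over takes 2 to 3 N along the rim: a closed fingertip dragged over the top slips unless pressed down with about 5 to 10 N. The axle is stiffly sprung: the wheel sinks 1 mm at 15 N.
- wheel_c_top (a point): Top of the rim of wheel c, 55 mm above the table (fixed to the tester, does not turn). Wheel: radius 22 mm, 16 mm wide, smooth round rim, axle along tester y; 8 mm stands out of the bridge. Clicking over takes 2 to 3 N along the rim: a closed fingertip dragged over the top slips unless pressed down with about 5 to 10 N. The axle is stiffly sprung: the wheel sinks 1 mm at 15 N.
- bay_a (a point): Centre of bay a, the bay directly behind wheel a (82 mm further along tester +x), at the axis of the cell lying in it, 29 mm above the table.
- bay_b (a point): Centre of bay b, the bay directly behind wheel b (82 mm further along tester +x), at the axis of the cell lying in it, 29 mm above the table.
- bay_c (a point): Centre of bay c, the bay directly behind wheel c (82 mm further along tester +x), at the axis of the cell lying in it, 29 mm above the table.
- cell_red: Loose red cylindrical cell with a white band, 18.4 mm diameter, 65 mm long, 46 g, lying in one of the three bays; origin at its centre, x along it. Which bay it lies in changes. Its colour is setting 3 of the wheels.
- cell_green: Loose green cylindrical cell with a white band, 18.4 mm diameter, 65 mm long, 46 g, lying in one of the three bays; origin at its centre, x along it. Which bay it lies in changes. Its colour is setting 4 of the wheels.
- cell_blue: Loose blue cylindrical cell with a white band, 18.4 mm diameter, 65 mm long, 46 g, lying in one of the three bays; origin at its centre, x along it. Which bay it lies in changes. Its colour is setting 5 of the wheels.
- load (a joint): Black round load button, 24 mm diameter, in a steel collar on the robot-side deck. Value in m: 0 released, grows to 0.008 at its hard stop; sprung: 1.8 N starts it, 6 N takes it to the stop, it acts from 0.005 (4.4 N) on and springs back.
- load_top (a point): Centre of the top of the load button, 49 mm above the table when released; 85 mm from the wheel row towards tester -x, at y = 0.
- cell_tub: Clear tub full of coloured cells, 170 x 220 x 60 mm; bystander, origin under its centre.
- screwdriver: Yellow-handled screwdriver lying on the bench; bystander.
- multimeter: Blue multimeter lying flat, 140 x 72 x 34 mm; bystander, origin under its centre.
- spray_can: Bare metal spray can, 54 mm diameter, 180 mm high; bystander, origin under its centre.
- tape_roll: Yellow roll of tape lying flat, 72 mm diameter, 19 mm high; bystander, origin under its centre.
Mind the look-alikes: they are no part of the job. Leave any yellow look-alike of the cell_red alone.

How it is judged (in metres and radians):
On the way, in this order (a step that is already met when the one before it is completed fails the run):
1. all three wheels stand clicked in at the colours of their cells, with the robot off the tester (((horizontal distance between cell_red and bay_a below 0.015 m and value of joint wheel_a between 1.725 and 2.045 rad) or (horizontal distance between cell_green and bay_a below 0.015 m and value of joint wheel_a between 2.3533 and 2.6733 rad) or (horizontal distance between cell_blue and bay_a below 0.015 m and value of joint wheel_a between 2.9816 and 3.3016 rad)) and ((horizontal distance between cell_red and bay_b below 0.015 m and value of joint wheel_b between 1.725 and 2.045 rad) or (horizontal distance between cell_green and bay_b below 0.015 m and value of joint wheel_b between 2.3533 and 2.6733 rad) or (horizontal distance between cell_blue and bay_b below 0.015 m and value of joint wheel_b between 2.9816 and 3.3016 rad)) and ((horizontal distance between cell_red and bay_c below 0.015 m and value of joint wheel_c between 1.725 and 2.045 rad) or (horizontal distance between cell_green and bay_c below 0.015 m and value of joint wheel_c between 2.3533 and 2.6733 rad) or (horizontal distance between cell_blue and bay_c below 0.015 m and value of joint wheel_c between 2.9816 and 3.3016 rad)) and contact force between each of the fingers, the arm and tester below 0.3 N), for 0.2 s.
2. the load button is pressed down (at least 5 mm of its 8 mm) (value of joint load above 0.005 m and ((horizontal distance between cell_red and bay_a below 0.015 m and value of joint wheel_a between 1.725 and 2.045 rad) or (horizontal distance between cell_green and bay_a below 0.015 m and value of joint wheel_a between 2.3533 and 2.6733 rad) or (horizontal distance between cell_blue and bay_a below 0.015 m and value of joint wheel_a between 2.9816 and 3.3016 rad)) and ((horizontal distance between cell_red and bay_b below 0.015 m and value of joint wheel_b between 1.725 and 2.045 rad) or (horizontal distance between cell_green and bay_b below 0.015 m and value of joint wheel_b between 2.3533 and 2.6733 rad) or (horizontal distance between cell_blue and bay_b below 0.015 m and value of joint wheel_b between 2.9816 and 3.3016 rad)) and ((horizontal distance between cell_red and bay_c below 0.015 m and value of joint wheel_c between 1.725 and 2.045 rad) or (horizontal distance between cell_green and bay_c below 0.015 m and value of joint wheel_c between 2.3533 and 2.6733 rad) or (horizontal distance between cell_blue and bay_c below 0.015 m and value of joint wheel_c between 2.9816 and 3.3016 rad))), for 0.05 s.
At the end, for the whole second after the job is handed in: Each wheel rests within 0.16 rad of the position whose colour is that of the cell in the bay behind it (red 1.885, green 2.513, blue 3.142 rad); each cell within 15 mm of a bay's centre; the load button, once pressed, is back up (under 1 mm down); all at rest, robot off the tester (all of step 1 and value of joint load below 0.001 m and velocity of joint wheel_a between -0.1 and 0.1 rad/s and velocity of joint wheel_b between -0.1 and 0.1 rad/s and velocity of joint wheel_c between -0.1 and 0.1 rad/s and linear speed of each of cell_red, cell_green, cell_blue below 0.02 m/s); the robot touches nothing.
It fails at once if the robot loads the tester, its wheels or its button with more than 20 N (contact force between any of the fingers, the arm and tester above 20 N).
It fails at once if the load button is pressed before all three wheels are set (value of joint load above 0.003 m and not (((horizontal distance between cell_red and bay_a below 0.015 m and value of joint wheel_a between 1.725 and 2.045 rad) or (horizontal distance between cell_green and bay_a below 0.015 m and value of joint wheel_a between 2.3533 and 2.6733 rad) or (horizontal distance between cell_blue and bay_a below 0.015 m and value of joint wheel_a between 2.9816 and 3.3016 rad)) and ((horizontal distance between cell_red and bay_b below 0.015 m and value of joint wheel_b between 1.725 and 2.045 rad) or (horizontal distance between cell_green and bay_b below 0.015 m and value of joint wheel_b between 2.3533 and 2.6733 rad) or (horizontal distance between cell_blue and bay_b below 0.015 m and value of joint wheel_b between 2.9816 and 3.3016 rad)) and ((horizontal distance between cell_red and bay_c below 0.015 m and value of joint wheel_c between 1.725 and 2.045 rad) or (horizontal distance between cell_green and bay_c below 0.015 m and value of joint wheel_c between 2.3533 and 2.6733 rad) or (horizontal distance between cell_blue and bay_c below 0.015 m and value of joint wheel_c between 2.9816 and 3.3016 rad)))).
It fails at once if a cell is shifted in or out of its bay by more than 10 mm (distance of any of cell_red, cell_green, cell_blue from where it was at the start of the episode above 0.01 m).
It fails at once if a bystander on the bench is shifted by more than 20 mm (distance of any of cell_tub, screwdriver, multimeter, spray_can, tape_roll from where it was at the start of the episode above 0.02 m).
It also fails if it takes over 67 s, if anything falls off the work surface, if the arm or the gripper's body presses on something with over 40 N, if the wrist force passes 120 N, or if a joint passes its speed limit or range.

### The arm

A 6-joint arm with a two-finger parallel gripper is mounted at the origin on the work surface. World frame = base frame: x ahead of the robot, y to its left, z up, the work surface at z = 0. Lengths are in mm, angles in degrees, forces in N, time in s.
With the tool pointing down it reaches from about 300 to 850 mm from the base axis. Payload 4.2 kg.
Tool frame: the origin (TCP) lies at the very end of the fingers, on their centre line; the grasp point (between the pads) lies 19 mm behind it (env.grasp_offset is the distance from the TCP to the grasp point, in mm); z points along the fingers, y is the line along which they close (so a half turn about z gives the same grasp; the last joint's range is limited). The gripper opens to 91 mm and grips with 3 to 60 N. Pads are 32 mm wide; open, the fingers measure 118 mm over their backs; the gripper's body (76 mm by 178 mm) begins 60 mm behind the grasp point.
Start: joints at [69.729, 18.312, 89.639, -0, 72.044, -1.146], TCP at [188.393, 543.278, 213.976] pointing down, gripper open.
Joint ranges: [-177.97, 177.97], [-48.28, 115.42], [12.27, 149.76], [-77.06, 257.06], [2.81, 150.46], [-146.56, 146.56]. Speed limits (degrees/s): [147.25, 147.25, 180, 180, 180, 180].

### API

Orientations are given as [roll, pitch, yaw] about the fixed x, y, z axes, in that order (R = Rz(yaw) Ry(pitch) Rx(roll)).
In Python, from workcell import env gives the robot as it stands. The module is installed in compiled form; this text tells all that it offers.
- The arm moves only by the tool send_rows, never from a script. Its argument "motion" is a list of rows, each an object of numbers: "tx", "ty", "tz": the shift along the tool's x, y, z in units of 500 mm (1.0 is 500 mm); "rx", "ry", "rz": the turn, a rotation vector about the tool's x, y, z in units of 30 degrees (1.0 is 30 degrees); "gripper": the closure, from -1 (fully open) to 1 (shut). In form: [{"tx": .., "ty": .., "tz": .., "rx": .., "ry": .., "rz": .., "gripper": ..}, ...]. A call has 1 to 12 rows; each row shifts and turns the commanded pose from where the row before left it, along the tool's axes as they then stand; what a row does not reach is not made up. A row lasts 1/8 s, in which the tool goes at most 62.5 mm and 10.7 degrees, less where a joint would pass 70% of its speed; a pose out of reach is approached as far as the arm can. A call with a number of a shift or a turn outside -1 to 1 is refused whole. A call with a gripper value outside its range is refused whole. The fingers move at their own pace and stop on an object; "grip_force" is the grip in N (left out, the last holds). Time passes only in rows, so rows that do not move let the fingers close. It gives the time, the measured TCP pose, the force, the opening and the grip force at its end, in the units of the state.
- env.state(): the state, without advancing time (a new reading comes with each control period).
- env.grab_frame(name): name is "scene" or "top" or "wrist"; returns a dict with "frame" (384x512x3 uint8, red, green, blue), "vertical_fov" (degrees; the focal length in pixels is half the picture's height over the tangent of half this angle, whatever the lens; pixels are square), "cx", "cy" (the principal point, pixels), "k1" (the pictures are not rectified: a ray, as slopes to the right and down, at radius r is drawn at 1 + k1 r^2 times it, then the intrinsics apply), "rvec" (rotation vector, rad) and "tvec" (3), from world to camera coordinates, as OpenCV has them; the wrist camera has in their place "T_tool_cam" (4x4, takes a point from camera to tool coordinates, whose origin is the TCP and whose axes are the flange's). Camera axes: x right, y down, z forward; pixel columns grow to the right and rows downward; lengths in mm; the calibration is good to about 2 mm. A picture is of the moment at which its call begins: read the wrist's pose just before it. There is no depth.
- env.job_done(): hands the job in; it is judged then, once.
The state is a dict: "time_s": time; "qpos": joint angles; "qvel": joint speeds; "effort": joint torques, N m; "ee_pos": TCP position; "ee_rot": TCP orientation; "force": force on the tool from outside, world axes, zero at the start; "torque": the same for the moment, N m; "gripper_width": finger opening in mm; "gripper_force": force on a finger pad.
Only numpy, scipy, OpenCV 4.12 (cv2) and the standard library are available. Lean on these libraries where they do the work, as an engineer would, in place of code of your own. Each camera call takes 0.05 s, during which the arm holds its last target. There are 200 camera calls.

## Working session

There is one attempt and no reset: what is moved stays moved. The work goes in short steps, Python scripts to look and compute and a tool call to move; the robot and the scene stay as the last step left them, time stands still between calls to the robot, and variables do not carry over. Pictures are saved under pics/ and viewed, at most 10 in all, crops included, and the job is handed in when it is done.

Besides the shell and the picture viewer there is one more tool, called after ">>>" in YAML: its name, and indented under it one key for each argument. send_rows: Moves the arm, as the interface text tells. Shifts and turns lie within -1 to 1; 1 stands for 500 mm of shift or 30 degrees of turn. Its arguments: {"type":"object","properties":{"motion":{"type":"array"},"grip_force":{"type":"number"}},"required":["motion"]}

```bash
mkdir -p pics
cat > h.py <<'E'
import numpy as np, cv2
from workcell import env
from scipy.spatial.transform import Rotation as R
def cam(name):
    s=env.state(); f=env.grab_frame(name); im=f['frame']
    F=im.shape[0]/2/np.tan(np.radians(f['vertical_fov'])/2)
    if 'rvec' in f:
        Rm=cv2.Rodrigues(np.array(f['rvec'],float))[0]; t=np.array(f['tvec'],float).ravel()
        Rc=Rm.T; o=-Rm.T@t
    else:
        T=np.array(f['T_tool_cam']); Rt=R.from_euler('xyz',s['ee_rot'],degrees=True).as_matrix()
        Rc=Rt@T[:3,:3]; o=Rt@T[:3,3]+np.array(s['ee_pos'])
    return dict(im=im,F=F,cx=f['cx'],cy=f['cy'],k1=f['k1'],R=Rc,o=o)
def ray(c,u,v):
    d=np.array([(u-c['cx'])/c['F'],(v-c['cy'])/c['F']]); p=d.copy()
    for _ in range(20): p=d/(1+c['k1']*(p@p))
    return c['R']@np.array([p[0],p[1],1])
def onz(c,u,v,z):
    d=ray(c,u,v); return c['o']+d*(z-c['o'][2])/d[2]
def proj(c,P):
    q=c['R'].T@(np.array(P,float)-c['o']); p=q[:2]/q[2]; p=p*(1+c['k1']*(p@p)); return p*c['F']+[c['cx'],c['cy']]
def save(n,im): cv2.imwrite('pics/'+n,cv2.cvtColor(im,cv2.COLOR_RGB2BGR))
E
python3 - <<'E'
from h import *
print(env.state())
a=cam('top');b=cam('scene')
save('top.png',a['im']);save('scene.png',b['im'])
print(a['o'],a['R'],b['o'])
E
```

```text
{'time_s': 0.0, 'qpos': array([ 6.97293706e+01,  1.83539117e+01,  8.97053886e+01, -1.23323399e-03,
        7.20428942e+01, -1.14576937e+00]), 'qvel': array([ 0.01029009,  0.0393748 ,  0.05330803,  0.04551177, -0.0257309 ,
       -0.04572837]), 'effort': array([-7.74709515e-04, -4.12477005e+01, -2.31962746e+01,  7.27907801e-02,
        4.57975524e-02, -1.45345612e-04]), 'ee_pos': array([188.22081051, 542.80320663, 213.10440212]), 'ee_rot': array([-1.79897802e+02, -8.71247223e-04,  1.60875520e+02]), 'force': array([-0.19571587, -0.07697148,  0.70221173]), 'torque': array([ 0.01160012, -0.02600663, -0.04483372]), 'gripper_force': 0.0, 'gripper_width': 90.69431282769722}
[ 477.02432763   12.8788743  1369.90621877] [[-2.02790245e-02 -9.98549755e-01  4.98713078e-02]
 [-9.99794100e-01  2.02178580e-02 -1.73069356e-03]
 [ 7.19892611e-04 -4.98961361e-02 -9.98754153e-01]] [1008.60339275 -896.42628023 1112.48705106]
```

View pics/top.png

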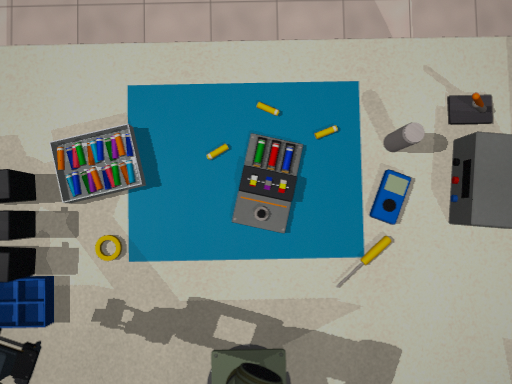

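View pics/scene.png

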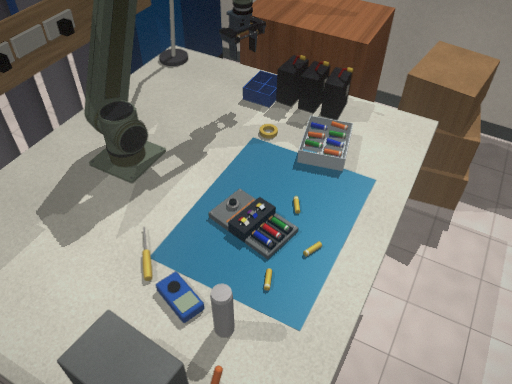

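The top view shows the tester with green, red and blue cells at (260,152), (274,155) and (288,158), the wheels near (254..284,183) and the button at (261,213). The three yellow loose cells at (267,108), (218,152) and (326,132) are look-alikes, so I leave them. Only the red cell inside the middle bay is cell_red. Next I measure the pose and enlarge the crop.

Run:
```python
from h import *
c=cam('top');im=c['im']
hsv=cv2.cvtColor(im,cv2.COLOR_RGB2HSV)
roi=np.zeros(im.shape[:2],np.uint8); roi[134:178,246:304]=255
P={}
for n,lo,hi in [('g',(50,100,40),(80,255,255)),('r',(0,150,60),(8,255,255)),('b',(110,130,60),(125,255,255))]:
    m=cv2.inRange(hsv,lo,hi)&roi
    k,l,s,ce=cv2.connectedComponentsWithStats(m)
    for i in range(1,k):
        if s[i,4]>15: p=onz(c,*ce[i],38); P.setdefault(n,[]).append(p); print(n,s[i],ce[i],p.round(1))
# button: dark blob
roi[:]=0; roi[203:224,250:273]=255
m=cv2.inRange(im,(0,0,0),(60,60,60))&roi
k,l,s,ce=cv2.connectedComponentsWithStats(m)
for i in range(1,k): print('btn',s[i],ce[i],onz(c,*ce[i],49).round(1))
# deck grey / tester outline vs blue mat
mat=cv2.inRange(hsv,(95,150,60),(108,255,255))
roi[:]=0; roi[125:240,225:310]=255
m=cv2.morphologyEx((~mat)&roi,cv2.MORPH_OPEN,np.ones((5,5)))
k,l,s,ce=cv2.connectedComponentsWithStats(m);i=1+np.argmax(s[1:,4])
cs=cv2.findContours((l==i).astype(np.uint8),0,1)[0][0]
r=cv2.minAreaRect(cs);print(r,[onz(c,*q,22).round(0) for q in cv2.boxPoints(r)])
save('crop.png',cv2.resize(im[125:240,225:310],None,fx=5,fy=5,interpolation=cv2.INTER_CUBIC))
```

```text
g [254 143  11  20 146] [258.90410959 152.45890411] [644.3 -40.3  38. ]
r [268 147  11  19 132] [272.96212121 155.95454545] [633.8 -78.7  38. ]
b [282 150  11  20 141] [286.80851064 159.65957447] [ 622.8 -116.5   38. ]
btn [257 210   9   8  54] [261.24074074 213.35185185] [477.  -42.6  49. ]
((267.3973693847656, 182.82379150390625), (54.79069519042969, 91.35540771484375), 12.295266151428223) [array([456.,  41.,  22.]), array([703., -18.,  22.]), array([ 667., -167.,   22.]), array([ 421., -106.,   22.])]
```

View pics/crop.png

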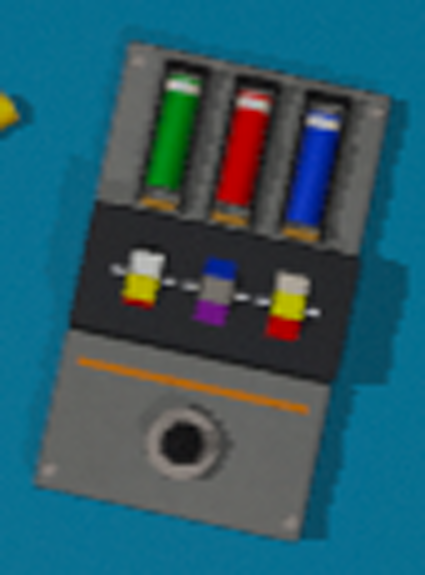

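The enlarged crop shows wheel a (143,276) with the white/yellow boundary near the marks, so about midway between 1 and 2. Wheel b (216,290) has grey (6) on top and wheel c (288,306) has yellow (2). The bay order is a green, b red, c blue, which makes the targets a=4, b=3, c=5.

```bash
cat >> h.py <<'E'
def plan(target,yaw=None):
    s=env.state(); Rt=R.from_euler('xyz',s['ee_rot'],degrees=True)
    d=Rt.inv().apply(np.array(target)-s['ee_pos'])
    print('t',s['time_s'],'pos',np.round(s['ee_pos'],2),'rot',np.round(s['ee_rot'],2),'F',np.round(s['force'],1),'shift units',(d/500).round(4))
    if yaw is not None:
        Rg=R.from_euler('xyz',[180,0,yaw],degrees=True); print('rot units',((Rt.inv()*Rg).as_rotvec(degrees=True)/30).round(4))
E
python3 - <<'E'
from h import *
print(np.round(env.grab_frame('wrist')['T_tool_cam'],3))
plan([470,-42,215],166.5)
E
```

```text
[[-2.00000e-03 -9.58000e-01 -2.88000e-01  8.03740e+01]
 [ 1.00000e+00 -2.00000e-03  0.00000e+00  1.21100e+00]
 [-0.00000e+00 -2.88000e-01  9.58000e-01 -1.71587e+02]
 [ 0.00000e+00  0.00000e+00  0.00000e+00  1.00000e+00]]
t 0.2 pos [188.31 543.   213.46] rot [-179.94   -0.    160.87] F [ 0.4 -0.1  0.3] shift units [-0.9156 -0.9208 -0.0022]
rot units [-1.900e-03 -1.000e-04 -1.875e-01]
```

>>> send_rows:
  motion:
    - {"tx":-0.08,"ty":-0.076,"gripper":1}
    - {"tx":-0.08,"ty":-0.076,"gripper":1}
    - {"tx":-0.08,"ty":-0.076,"gripper":1}
    - {"tx":-0.08,"ty":-0.076,"gripper":1}
    - {"tx":-0.08,"ty":-0.076,"gripper":1}
    - {"tx":-0.08,"ty":-0.076,"gripper":1}
    - {"tx":-0.08,"ty":-0.076,"gripper":1}
    - {"tx":-0.08,"ty":-0.076,"gripper":1}
    - {"tx":-0.08,"ty":-0.076,"gripper":1}
    - {"tx":-0.08,"ty":-0.076,"gripper":1}
    - {"tx":-0.08,"ty":-0.076,"gripper":1}
    - {"tx":-0.08,"ty":-0.076,"gripper":1}
  grip_force: 20

```text
invalid input at $.motion[0]: expected keys tx, ty, tz, rx, ry, rz, gripper
```

>>> send_rows:
  motion:
    - {"rz":-0.19,"gripper":1}
    - {"gripper":1}
    - {"gripper":1}

```text
invalid input at $.motion[0]: expected keys tx, ty, tz, rx, ry, rz, gripper
```

Run:
```python
from h import *
plan([500,-50,215],166.5)
c=cam('wrist');save('w1.png',c['im'])
print(c['F'],c['o'])
```

```text
t 0.2 pos [188.31 543.   213.46] rot [-179.94   -0.    160.87] F [ 0.4 -0.1  0.3] shift units [-0.9776 -0.9163 -0.0022]
rot units [-1.900e-03 -1.000e-04 -1.875e-01]
329.7353076614334 [112.82494371 570.63874935 385.04895673]
```

View pics/w1.png

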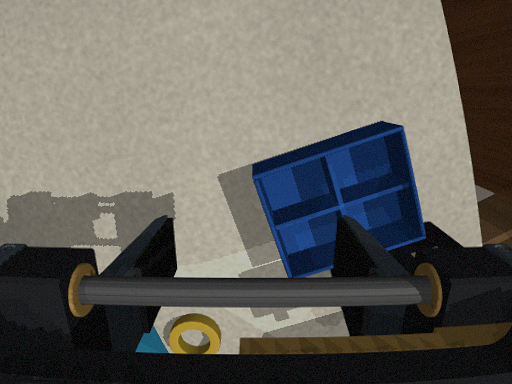

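The picture shows only the blue bin and the tape, because the arm has not moved: the rows need every key.

>>> send_rows:
  motion:
    - {"tx":-0.09,"ty":-0.067,"tz":0,"rx":0,"ry":0,"rz":0,"gripper":1}
    - {"tx":-0.09,"ty":-0.067,"tz":0,"rx":0,"ry":0,"rz":0,"gripper":1}
    - {"tx":-0.09,"ty":-0.067,"tz":0,"rx":0,"ry":0,"rz":0,"gripper":1}
    - {"tx":-0.09,"ty":-0.067,"tz":0,"rx":0,"ry":0,"rz":0,"gripper":1}
    - {"tx":-0.09,"ty":-0.067,"tz":0,"rx":0,"ry":0,"rz":0,"gripper":1}
    - {"tx":-0.09,"ty":-0.067,"tz":0,"rx":0,"ry":0,"rz":0,"gripper":1}
    - {"tx":-0.09,"ty":-0.067,"tz":0,"rx":0,"ry":0,"rz":0,"gripper":1}
    - {"tx":-0.09,"ty":-0.067,"tz":0,"rx":0,"ry":0,"rz":0,"gripper":1}
    - {"tx":-0.09,"ty":-0.067,"tz":0,"rx":0,"ry":0,"rz":0,"gripper":1}
    - {"tx":-0.09,"ty":-0.067,"tz":0,"rx":0,"ry":0,"rz":0,"gripper":1}
    - {"tx":-0.09,"ty":-0.067,"tz":0,"rx":0,"ry":0,"rz":0,"gripper":1}
    - {"tx":-0.09,"ty":-0.067,"tz":0,"rx":0,"ry":0,"rz":0,"gripper":1}
  grip_force: 20

```text
time_s: 1.75
ee_pos: [567.7, -15.1, 213.9]
ee_rot: [180.0, 0.0, 160.9]
force: [0.1, -0.4, 0.3]
gripper_width: 0.7
gripper_force: 0.0
```

>>> send_rows:
  motion:
    - {"tx":-0.09,"ty":-0.067,"tz":0,"rx":0,"ry":0,"rz":0,"gripper":1}
    - {"tx":-0.03,"ty":-0.02,"tz":0,"rx":0,"ry":0,"rz":-0.19,"gripper":1}
    - {"tx":0,"ty":0,"tz":0,"rx":0,"ry":0,"rz":0,"gripper":1}
    - {"tx":0,"ty":0,"tz":0,"rx":0,"ry":0,"rz":0,"gripper":1}

```text
time_s: 2.25
ee_pos: [608.6, -73.4, 213.8]
ee_rot: [180.0, -0.1, 166.5]
force: [-0.3, 0.4, -0.5]
gripper_width: 0.7
gripper_force: 0.0
```

Run:
```python
from h import *
plan([610,-75,215],166.5)
c=cam('wrist');save('w2.png',c['im'])
```

```text
t 2.25 pos [608.65 -73.42 213.79] rot [ 1.7998e+02 -6.0000e-02  1.6652e+02] F [-0.3  0.4 -0.5] shift units [-0.0034 -0.0025 -0.0024]
rot units [ 0.0008 -0.0019  0.0008]
```

View pics/w2.png

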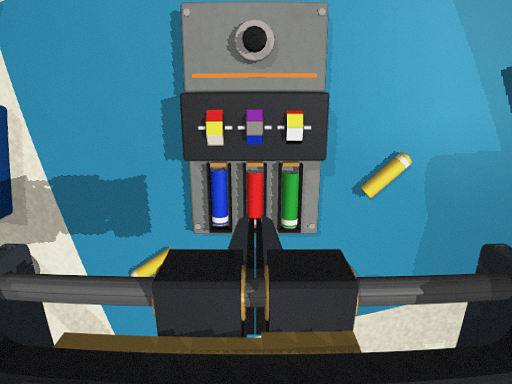

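The wrist view has wheel c at (214,127) yellow on top, wheel b at (255,127) grey, and wheel a at (294,127) on the yellow/white border, so stuck about midway. The button is at (255,40). Now I fix the exact pose.

Run:
```python
from h import *
c=cam('wrist');im=c['im'];hsv=cv2.cvtColor(im,cv2.COLOR_RGB2HSV)
# wheels: bright or saturated pixels in bridge; column extent per wheel
W={}
for n,u0,u1 in [('c',203,226),('b',243,267),('a',284,306)]:
    sub=hsv[105:150,u0:u1].astype(int); m=((sub[...,1]>90)|(sub[...,2]>95))&(sub[...,2]>70)
    rows=np.where(m.sum(1)>=10)[0]+105; cols=np.where(m.sum(0)>=14)[0]+u0
    W[n]=((cols[0]+cols[-1])/2,(rows[0]+rows[-1])/2,cols[0],cols[-1],rows[0],rows[-1]); print(n,W[n])
mk=cv2.inRange(hsv,(0,0,150),(180,60,255)); roi=mk*0; roi[118:138,194:318]=255
for u0,u1 in [(194,204),(225,244),(266,285),(305,316)]:
    ys,xs=np.where(mk[120:135,u0:u1]>0); print('mark',xs.mean()+u0,ys.mean()+120)
P={n:onz(c,W[n][0],127.5,51) for n in W};print({n:p.round(1) for n,p in P.items()})
o=cv2.inRange(hsv,(8,120,100),(22,255,255))[66:84,180:330]; ys,xs=np.where(o);r=cv2.fitLine(np.c_[xs,ys].astype(np.float32),2,0,.01,.01).ravel()
a=onz(c,xs.min()+180,ys[xs==xs.min()].mean()+66,25);b=onz(c,xs.max()+180,ys[xs==xs.max()].mean()+66,25);d=b-a;print('stripe',a.round(1),b.round(1),'yaw',np.degrees(np.arctan2(-d[0],d[1])))
d=im[28:52,240:270].max(2)<50;ys,xs=np.where(d);print('btn',xs.mean()+240,ys.mean()+28,onz(c,xs.mean()+240,ys.mean()+28,49).round(1))
```

```text
c (np.float64(214.0), np.float64(126.5), np.int64(206), np.int64(222), np.int64(109), np.int64(144))
b (np.float64(254.0), np.float64(126.5), np.int64(246), np.int64(262), np.int64(109), np.int64(144))
a (np.float64(294.0), np.float64(125.0), np.int64(286), np.int64(302), np.int64(110), np.int64(140))
mark 200.5 127.5
mark 233.8048780487805 127.09756097560975
mark 275.0 127.0
mark 307.5 127.0
{'c': array([ 552.4, -100.5,   51. ]), 'b': array([561.9, -61.4,  51. ]), 'a': array([571.2, -22.3,  51. ])}
stripe [ 496.1 -112.4   25. ] [526.  14.  25.] yaw -13.300277957602598
btn 253.9125799573561 39.18763326226013 [480.3 -41.8  49. ]
```

>>> send_rows:
  motion:
    - {"tx":0.058,"ty":0.041,"tz":0.06,"rx":0,"ry":0,"rz":0,"gripper":1}
    - {"tx":0.058,"ty":0.04,"tz":0.08,"rx":0,"ry":0,"rz":0,"gripper":1}
    - {"tx":0,"ty":0,"tz":0.1,"rx":0,"ry":0,"rz":0,"gripper":1}
    - {"tx":0,"ty":0,"tz":0.06,"rx":0,"ry":0,"rz":0,"gripper":1}
    - {"tx":0,"ty":0,"tz":0.008,"rx":0,"ry":0,"rz":0,"gripper":1}
    - {"tx":0,"ty":0,"tz":0,"rx":0,"ry":0,"rz":0,"gripper":1}
    - {"tx":0,"ty":0,"tz":0,"rx":0,"ry":0,"rz":0,"gripper":1}

```text
time_s: 3.22
ee_pos: [563.5, -21.3, 61.6]
ee_rot: [180.0, 0.2, 166.6]
force: [-0.3, -0.4, -0.1]
gripper_width: 0.0
gripper_force: 0.0
```

Run:
```python
from h import *
plan([561.6,-20.3,55],166.5)
c=cam('scene');im=c['im']
s=env.state()['ee_pos'];u,v=proj(c,[571,-22,50]);print(u,v)
u=int(u);v=int(v);save('s2.png',cv2.resize(im[v-40:v+50,u-60:u+60],None,fx=5,fy=5,interpolation=cv2.INTER_CUBIC))
```

```text
t 3.225 pos [563.51 -21.3   61.62] rot [179.96   0.19 166.58] F [-0.3 -0.4 -0.1] shift units [0.0042 0.001  0.0132]
rot units [0.0013 0.0063 0.0025]
260.6819906572583 206.38929041714061
```

View pics/s2.png

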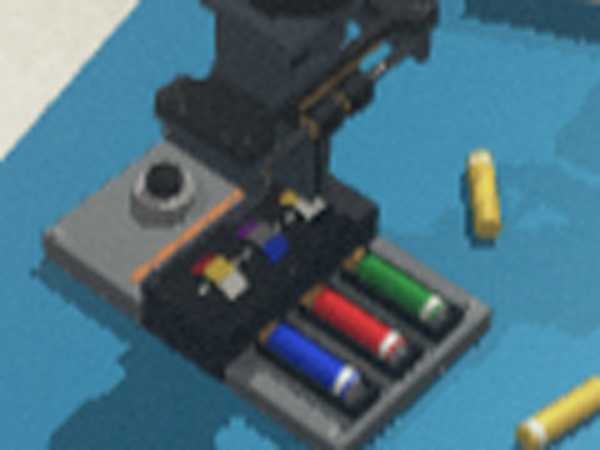

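The fingertip hangs right over wheel a at (305,200). Now down in small steps.

>>> send_rows:
  motion:
    - {"tx":0.004,"ty":0,"tz":0.006,"rx":0,"ry":0,"rz":0,"gripper":1}
    - {"tx":0,"ty":0,"tz":0.004,"rx":0,"ry":0,"rz":0,"gripper":1}
    - {"tx":0,"ty":0,"tz":0.002,"rx":0,"ry":0,"rz":0,"gripper":1}
    - {"tx":0,"ty":0,"tz":0,"rx":0,"ry":0,"rz":0,"gripper":1}

```text
time_s: 3.78
ee_pos: [561.1, -21.1, 54.9]
ee_rot: [180.0, 0.1, 166.6]
force: [-1.5, -0.1, 5.3]
gripper_width: 0.2
gripper_force: 2.8
```

>>> send_rows:
  motion:
    - {"tx":0,"ty":0,"tz":0.001,"rx":0,"ry":0,"rz":0,"gripper":1}
    - {"tx":0,"ty":0,"tz":0,"rx":0,"ry":0,"rz":0,"gripper":1}

```text
time_s: 4.03
ee_pos: [561.4, -21.2, 54.8]
ee_rot: [180.0, 0.2, 166.6]
force: [-0.5, -1.1, 6.7]
gripper_width: 0.6
gripper_force: 3.5
```

>>> send_rows:
  motion:
    - {"tx":-0.006,"ty":0,"tz":0.0002,"rx":0,"ry":0,"rz":0,"gripper":1}
    - {"tx":-0.006,"ty":0,"tz":0,"rx":0,"ry":0,"rz":0,"gripper":1}
    - {"tx":-0.006,"ty":0,"tz":0,"rx":0,"ry":0,"rz":0,"gripper":1}

```text
time_s: 4.4
ee_pos: [569.3, -23.0, 54.6]
ee_rot: [180.0, 0.0, 166.6]
force: [-2.9, 1.1, 9.7]
gripper_width: 0.5
gripper_force: 4.6
```

>>> send_rows:
  motion:
    - {"tx":-0.006,"ty":0,"tz":0,"rx":0,"ry":0,"rz":0,"gripper":1}
    - {"tx":-0.006,"ty":0,"tz":0,"rx":0,"ry":0,"rz":0,"gripper":1}
    - {"tx":-0.006,"ty":0,"tz":0,"rx":0,"ry":0,"rz":0,"gripper":1}
    - {"tx":-0.006,"ty":0,"tz":0,"rx":0,"ry":0,"rz":0,"gripper":1}
    - {"tx":0,"ty":0,"tz":0,"rx":0,"ry":0,"rz":0,"gripper":1}

```text
time_s: 5.03
ee_pos: [581.6, -25.9, 54.6]
ee_rot: [180.0, 0.1, 166.6]
force: [-0.8, -0.4, 8.0]
gripper_width: 0.3
gripper_force: 3.9
```

>>> send_rows:
  motion:
    - {"tx":0,"ty":0,"tz":-0.02,"rx":0,"ry":0,"rz":0,"gripper":1}
    - {"tx":0.034,"ty":0.001,"tz":0,"rx":0,"ry":0,"rz":0,"gripper":1}
    - {"tx":0,"ty":0,"tz":0.012,"rx":0,"ry":0,"rz":0,"gripper":1}
    - {"tx":0,"ty":0,"tz":0.006,"rx":0,"ry":0,"rz":0,"gripper":1}
    - {"tx":0,"ty":0,"tz":0.002,"rx":0,"ry":0,"rz":0,"gripper":1}
    - {"tx":0,"ty":0,"tz":0,"rx":0,"ry":0,"rz":0,"gripper":1}

```text
time_s: 5.78
ee_pos: [565.3, -21.5, 54.5]
ee_rot: [180.0, 0.1, 166.6]
force: [-1.7, 0.1, 9.7]
gripper_width: 0.5
gripper_force: 4.7
```

>>> send_rows:
  motion:
    - {"tx":-0.006,"ty":0,"tz":0,"rx":0,"ry":0,"rz":0,"gripper":1}
    - {"tx":-0.006,"ty":0,"tz":0,"rx":0,"ry":0,"rz":0,"gripper":1}
    - {"tx":-0.006,"ty":0,"tz":0,"rx":0,"ry":0,"rz":0,"gripper":1}
    - {"tx":-0.006,"ty":0,"tz":0,"rx":0,"ry":0,"rz":0,"gripper":1}
    - {"tx":-0.005,"ty":0,"tz":0,"rx":0,"ry":0,"rz":0,"gripper":1}
    - {"tx":0,"ty":0,"tz":0,"rx":0,"ry":0,"rz":0,"gripper":1}

```text
time_s: 6.52
ee_pos: [579.7, -24.9, 54.6]
ee_rot: [180.0, 0.1, 166.6]
force: [-1.8, -0.2, 9.2]
gripper_width: 0.1
gripper_force: 4.7
```

>>> send_rows:
  motion:
    - {"tx":0,"ty":0,"tz":-0.02,"rx":0,"ry":0,"rz":0,"gripper":1}
    - {"tx":-0.04,"ty":-0.04,"tz":-0.08,"rx":0,"ry":0,"rz":0,"gripper":1}
    - {"tx":-0.06,"ty":-0.04,"tz":-0.08,"rx":0,"ry":0,"rz":0,"gripper":1}
    - {"tx":0,"ty":0,"tz":0,"rx":0,"ry":0,"rz":0,"gripper":1}
    - {"tx":0,"ty":0,"tz":0,"rx":0,"ry":0,"rz":0,"gripper":1}

```text
time_s: 7.15
ee_pos: [617.0, -75.0, 142.3]
ee_rot: [180.0, -0.1, 166.6]
force: [-0.2, 0.6, -0.2]
gripper_width: 0.8
gripper_force: 0.0
```

```bash
cat >> h.py <<'E'
REF=dict(black=(20,20,20),white=(215,210,200),yellow=(240,215,20),red=(215,15,15),green=(10,150,30),blue=(20,50,190),grey=(130,130,130),violet=(125,20,150),brown=(110,65,30),pink=(240,130,170))
def wheels(c):
    X=np.array([.9724,-.2334,0]);Y=np.array([.2334,.9724,0]);O=np.array([562,-61.5,0])
    for n,y in (('a',40),('b',0),('c',-40)):
        out=[]
        for a in range(-44,45,4):
            t=np.radians(a);P=O+Y*y+X*22*np.sin(t)+np.array([0,0,33+22*np.cos(t)])
            u,v=np.round(proj(c,P)).astype(int);col=np.median(c['im'][v,u-3:u+4],axis=0)
            g=lambda q:np.r_[np.array(q,float)/ (np.linalg.norm(q)+30)*300,0.3*np.linalg.norm(q)]
            out.append(min(REF,key=lambda k:np.linalg.norm(g(REF[k])-g(col)))[:3])
        print(n,'near->far',' '.join(out))
E
python3 - <<'E'
from h import *
plan([0,0,0])
c=cam('wrist');wheels(c)
save('w3.png',c['im'][:250,130:400])
E
```

```text
t 7.15 pos [616.96 -74.98 142.3 ] rot [ 1.7999e+02 -1.3000e-01  1.6656e+02] F [-0.2  0.6 -0.2] shift units [ 1.2343 -0.1411  0.2874]
a near->far blu blu blu blu blu blu blu gre gre gre gre gre gre gre gre gre red red red red red red red
b near->far vio vio vio vio vio vio vio gre gre gre gre gre gre gre gre gre blu blu blu blu blu blu blu
c near->far red red red red red red red yel yel yel yel yel yel yel yel yel whi whi whi whi whi whi whi
```

View pics/w3.png

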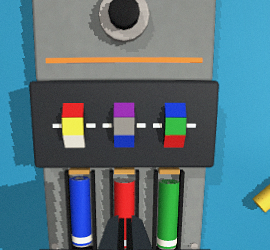

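Wheel a now shows green centred between the marks at (175,126). Next wheel b goes back by 3 positions.

>>> send_rows:
  motion:
    - {"tx":0.044,"ty":0,"tz":0.07,"rx":0,"ry":0,"rz":0,"gripper":1}
    - {"tx":0.043,"ty":0.001,"tz":0.06,"rx":0,"ry":0,"rz":0,"gripper":1}
    - {"tx":0,"ty":0,"tz":0.023,"rx":0,"ry":0,"rz":0,"gripper":1}
    - {"tx":0,"ty":0,"tz":0,"rx":0,"ry":0,"rz":0,"gripper":1}
    - {"tx":0,"ty":0,"tz":0,"rx":0,"ry":0,"rz":0,"gripper":1}

```text
time_s: 7.82
ee_pos: [577.4, -64.8, 67.8]
ee_rot: [180.0, 0.2, 166.6]
force: [-0.0, 0.3, 0.3]
gripper_width: 0.1
gripper_force: 0.0
```

Run:
```python
from h import *
plan([574.6,-64.5,55],166.5)
```

```text
t 7.825 pos [577.35 -64.76  67.77] rot [1.7998e+02 1.6000e-01 1.6658e+02] F [-0.   0.3  0.3] shift units [ 0.0055 -0.0008  0.0255]
rot units [0.0007 0.0052 0.0028]
```

>>> send_rows:
  motion:
    - {"tx":0.005,"ty":-0.001,"tz":0.02,"rx":0,"ry":0,"rz":0,"gripper":1}
    - {"tx":0,"ty":0,"tz":0.004,"rx":0,"ry":0,"rz":0,"gripper":1}
    - {"tx":0,"ty":0,"tz":0.002,"rx":0,"ry":0,"rz":0,"gripper":1}
    - {"tx":0,"ty":0,"tz":0,"rx":0,"ry":0,"rz":0,"gripper":1}

```text
time_s: 8.32
ee_pos: [573.1, -64.6, 54.8]
ee_rot: [180.0, 0.0, 166.6]
force: [-0.5, 0.9, 5.3]
gripper_width: 0.3
gripper_force: 3.0
```

>>> send_rows:
  motion:
    - {"tx":0,"ty":0,"tz":0.0012,"rx":0,"ry":0,"rz":0,"gripper":1}
    - {"tx":0.006,"ty":0,"tz":0,"rx":0,"ry":0,"rz":0,"gripper":1}
    - {"tx":0.006,"ty":0,"tz":0,"rx":0,"ry":0,"rz":0,"gripper":1}
    - {"tx":0.006,"ty":0,"tz":0,"rx":0,"ry":0,"rz":0,"gripper":1}
    - {"tx":0.006,"ty":0,"tz":0,"rx":0,"ry":0,"rz":0,"gripper":1}

```text
time_s: 8.95
ee_pos: [563.1, -62.2, 54.8]
ee_rot: [180.0, 0.3, 166.6]
force: [0.4, -0.9, 6.1]
gripper_width: 0.2
gripper_force: 3.3
```

>>> send_rows:
  motion:
    - {"tx":0.006,"ty":0,"tz":0,"rx":0,"ry":0,"rz":0,"gripper":1}
    - {"tx":0.006,"ty":0,"tz":0,"rx":0,"ry":0,"rz":0,"gripper":1}
    - {"tx":0.006,"ty":0,"tz":0,"rx":0,"ry":0,"rz":0,"gripper":1}
    - {"tx":0.006,"ty":0,"tz":0,"rx":0,"ry":0,"rz":0,"gripper":1}
    - {"tx":0.003,"ty":0,"tz":0,"rx":0,"ry":0,"rz":0,"gripper":1}
    - {"tx":0,"ty":0,"tz":0,"rx":0,"ry":0,"rz":0,"gripper":1}

```text
time_s: 9.7
ee_pos: [549.2, -58.9, 54.7]
ee_rot: [180.0, 0.2, 166.6]
force: [-1.3, -0.1, 7.8]
gripper_width: 0.4
gripper_force: 4.0
```

>>> send_rows:
  motion:
    - {"tx":0,"ty":0,"tz":-0.02,"rx":0,"ry":0,"rz":0,"gripper":1}
    - {"tx":-0.04,"ty":0,"tz":0,"rx":0,"ry":0,"rz":0,"gripper":1}
    - {"tx":0,"ty":0,"tz":0.012,"rx":0,"ry":0,"rz":0,"gripper":1}
    - {"tx":0,"ty":0,"tz":0.006,"rx":0,"ry":0,"rz":0,"gripper":1}
    - {"tx":0,"ty":0,"tz":0.002,"rx":0,"ry":0,"rz":0,"gripper":1}
    - {"tx":0,"ty":0,"tz":0,"rx":0,"ry":0,"rz":0,"gripper":1}

```text
time_s: 10.45
ee_pos: [567.4, -63.2, 54.5]
ee_rot: [180.0, 0.0, 166.6]
force: [-1.1, -0.1, 10.5]
gripper_width: 0.5
gripper_force: 4.8
```

>>> send_rows:
  motion:
    - {"tx":0.006,"ty":0,"tz":0,"rx":0,"ry":0,"rz":0,"gripper":1}
    - {"tx":0.006,"ty":0,"tz":0,"rx":0,"ry":0,"rz":0,"gripper":1}
    - {"tx":0.006,"ty":0,"tz":0,"rx":0,"ry":0,"rz":0,"gripper":1}
    - {"tx":0.006,"ty":0,"tz":0,"rx":0,"ry":0,"rz":0,"gripper":1}
    - {"tx":0.005,"ty":0,"tz":0,"rx":0,"ry":0,"rz":0,"gripper":1}
    - {"tx":0,"ty":0,"tz":0,"rx":0,"ry":0,"rz":0,"gripper":1}

```text
time_s: 11.2
ee_pos: [553.7, -59.9, 54.5]
ee_rot: [180.0, 0.1, 166.6]
force: [-0.1, -0.6, 9.0]
gripper_width: 0.4
gripper_force: 4.4
```

>>> send_rows:
  motion:
    - {"tx":0,"ty":0,"tz":-0.02,"rx":0,"ry":0,"rz":0,"gripper":1}
    - {"tx":-0.06,"ty":0,"tz":-0.08,"rx":0,"ry":0,"rz":0,"gripper":1}
    - {"tx":-0.08,"ty":0,"tz":-0.08,"rx":0,"ry":0,"rz":0,"gripper":1}
    - {"tx":0,"ty":0,"tz":0,"rx":0,"ry":0,"rz":0,"gripper":1}
    - {"tx":0,"ty":0,"tz":0,"rx":0,"ry":0,"rz":0,"gripper":1}

```text
time_s: 11.82
ee_pos: [619.8, -75.8, 141.9]
ee_rot: [-180.0, -0.2, 166.6]
force: [0.2, 0.7, 0.7]
gripper_width: 0.7
gripper_force: 0.0
```

```bash
sed -i 's/\[:3\])$/[:4])/' h.py
python3 - <<'E'
from h import *
plan([542.2,-98,67],166.5)
c=cam('wrist');wheels(c)
E
```

```text
t 11.825 pos [619.76 -75.76 141.9 ] rot [-179.99   -0.23  166.57] F [0.2 0.7 0.7] shift units [ 0.1399 -0.0793  0.1504]
rot units [-0.0003 -0.0076  0.0024]
a near->far blue blue blue blue blue blue blue gree gree gree gree gree gree gree gree yell red red red red red red red
b near->far gree gree gree gree gree gree brow red red red red red red red red red yell yell yell yell yell yell yell
c near->far red red red red red red brow yell yell yell yell yell yell yell yell whit whit whit whit whit whit whit whit
```

Wheel b now has red centred. Wheel c goes forward by 3.

>>> send_rows:
  motion:
    - {"tx":0.07,"ty":-0.04,"tz":0.07,"rx":0,"ry":0,"rz":0,"gripper":1}
    - {"tx":0.072,"ty":-0.04,"tz":0.06,"rx":0,"ry":0,"rz":0,"gripper":1}
    - {"tx":0,"ty":0,"tz":0.02,"rx":0,"ry":0,"rz":0,"gripper":1}
    - {"tx":0,"ty":0,"tz":0,"rx":0,"ry":0,"rz":0,"gripper":1}
    - {"tx":0,"ty":0,"tz":0,"rx":0,"ry":0,"rz":0,"gripper":1}

```text
time_s: 12.5
ee_pos: [544.7, -98.4, 68.8]
ee_rot: [180.0, 0.1, 166.6]
force: [-0.4, 0.5, 1.3]
gripper_width: 0.7
gripper_force: 0.0
```

Run:
```python
from h import *
plan([541,-97.6,55],166.5)
```

```text
t 12.5 pos [544.71 -98.45  68.84] rot [1.7998e+02 1.1000e-01 1.6660e+02] F [-0.4  0.5  1.3] shift units [ 0.0077 -0.0001  0.0277]
rot units [0.0005 0.0037 0.0033]
```

>>> send_rows:
  motion:
    - {"tx":0.008,"ty":0,"tz":0.022,"rx":0,"ry":0,"rz":0,"gripper":1}
    - {"tx":0,"ty":0,"tz":0.004,"rx":0,"ry":0,"rz":0,"gripper":1}
    - {"tx":0,"ty":0,"tz":0.002,"rx":0,"ry":0,"rz":0,"gripper":1}
    - {"tx":0,"ty":0,"tz":0,"rx":0,"ry":0,"rz":0,"gripper":1}

```text
time_s: 13.0
ee_pos: [539.2, -97.3, 54.8]
ee_rot: [180.0, -0.0, 166.6]
force: [-2.4, 1.3, 4.9]
gripper_width: 0.4
gripper_force: 2.7
```

>>> send_rows:
  motion:
    - {"tx":0,"ty":0,"tz":0.0014,"rx":0,"ry":0,"rz":0,"gripper":1}
    - {"tx":-0.006,"ty":0,"tz":0,"rx":0,"ry":0,"rz":0,"gripper":1}
    - {"tx":-0.006,"ty":0,"tz":0,"rx":0,"ry":0,"rz":0,"gripper":1}
    - {"tx":-0.006,"ty":0,"tz":0,"rx":0,"ry":0,"rz":0,"gripper":1}
    - {"tx":-0.006,"ty":0,"tz":0,"rx":0,"ry":0,"rz":0,"gripper":1}

```text
time_s: 13.62
ee_pos: [552.5, -100.4, 54.8]
ee_rot: [180.0, 0.2, 166.6]
force: [-1.7, 0.9, 5.9]
gripper_width: 0.7
gripper_force: 3.1
```

>>> send_rows:
  motion:
    - {"tx":-0.006,"ty":0,"tz":0,"rx":0,"ry":0,"rz":0,"gripper":1}
    - {"tx":-0.006,"ty":0,"tz":0,"rx":0,"ry":0,"rz":0,"gripper":1}
    - {"tx":-0.006,"ty":0,"tz":0,"rx":0,"ry":0,"rz":0,"gripper":1}
    - {"tx":-0.006,"ty":0,"tz":0,"rx":0,"ry":0,"rz":0,"gripper":1}
    - {"tx":-0.005,"ty":0,"tz":0,"rx":0,"ry":0,"rz":0,"gripper":1}
    - {"tx":0,"ty":0,"tz":0,"rx":0,"ry":0,"rz":0,"gripper":1}

```text
time_s: 14.38
ee_pos: [566.2, -103.7, 54.7]
ee_rot: [180.0, 0.1, 166.6]
force: [-0.8, 0.8, 6.8]
gripper_width: 0.4
gripper_force: 3.4
```

>>> send_rows:
  motion:
    - {"tx":0,"ty":0,"tz":-0.02,"rx":0,"ry":0,"rz":0,"gripper":1}
    - {"tx":0.04,"ty":0,"tz":0,"rx":0,"ry":0,"rz":0,"gripper":1}
    - {"tx":0,"ty":0,"tz":0.012,"rx":0,"ry":0,"rz":0,"gripper":1}
    - {"tx":0,"ty":0,"tz":0.006,"rx":0,"ry":0,"rz":0,"gripper":1}
    - {"tx":0,"ty":0,"tz":0.002,"rx":0,"ry":0,"rz":0,"gripper":1}
    - {"tx":0,"ty":0,"tz":0,"rx":0,"ry":0,"rz":0,"gripper":1}

```text
time_s: 15.12
ee_pos: [546.8, -99.4, 54.5]
ee_rot: [180.0, 0.1, 166.6]
force: [-1.9, 0.3, 8.3]
gripper_width: 0.6
gripper_force: 4.4
```

>>> send_rows:
  motion:
    - {"tx":-0.006,"ty":0,"tz":0,"rx":0,"ry":0,"rz":0,"gripper":1}
    - {"tx":-0.006,"ty":0,"tz":0,"rx":0,"ry":0,"rz":0,"gripper":1}
    - {"tx":-0.006,"ty":0,"tz":0,"rx":0,"ry":0,"rz":0,"gripper":1}
    - {"tx":-0.006,"ty":0,"tz":0,"rx":0,"ry":0,"rz":0,"gripper":1}
    - {"tx":-0.005,"ty":0,"tz":0,"rx":0,"ry":0,"rz":0,"gripper":1}
    - {"tx":0,"ty":0,"tz":0,"rx":0,"ry":0,"rz":0,"gripper":1}

```text
time_s: 15.88
ee_pos: [561.2, -102.8, 54.6]
ee_rot: [180.0, 0.1, 166.6]
force: [-2.2, 0.5, 8.4]
gripper_width: 0.6
gripper_force: 4.3
```

>>> send_rows:
  motion:
    - {"tx":0,"ty":0,"tz":-0.02,"rx":0,"ry":0,"rz":0,"gripper":1}
    - {"tx":-0.05,"ty":0.04,"tz":-0.08,"rx":0,"ry":0,"rz":0,"gripper":1}
    - {"tx":-0.06,"ty":0.04,"tz":-0.08,"rx":0,"ry":0,"rz":0,"gripper":1}
    - {"tx":0,"ty":0,"tz":0,"rx":0,"ry":0,"rz":0,"gripper":1}
    - {"tx":0,"ty":0,"tz":0,"rx":0,"ry":0,"rz":0,"gripper":1}

```text
time_s: 16.5
ee_pos: [621.7, -76.4, 142.5]
ee_rot: [-180.0, -0.1, 166.6]
force: [-0.4, -0.1, -0.5]
gripper_width: 0.4
gripper_force: 0.0
```

Run:
```python
from h import *
plan([480,-41.8,75],166.5)
c=cam('wrist');wheels(c);save('w4.png',c['im'][:250,130:400])
```

```text
t 16.5 pos [621.72 -76.37 142.51] rot [-1.7998e+02 -1.3000e-01  1.6659e+02] F [-0.4 -0.1 -0.5] shift units [0.2914 0.0016 0.1357]
rot units [-0.0007 -0.0045  0.0029]
a near->far blue blue blue blue blue blue blue gree gree gree gree gree gree gree gree yell red red red red red red red
b near->far gree gree gree gree gree gree brow red red red red red red red red yell yell yell yell yell yell yell yell
c near->far grey grey grey grey grey grey grey blue blue blue blue blue blue blue blue blue gree gree gree gree gree gree gree
```

View pics/w4.png

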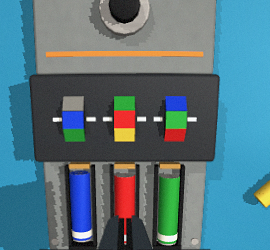

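All three wheels are centred and match their cells: c blue at (73,119), b red at (124,119), a green at (175,119). Now the button.

>>> send_rows:
  motion:
    - {"tx":0.1,"ty":0.001,"tz":0,"rx":0,"ry":0,"rz":0,"gripper":1}
    - {"tx":0.1,"ty":0,"tz":0,"rx":0,"ry":0,"rz":0,"gripper":1}
    - {"tx":0.093,"ty":0,"tz":0.04,"rx":0,"ry":0,"rz":0,"gripper":1}
    - {"tx":0,"ty":0,"tz":0.1,"rx":0,"ry":0,"rz":0,"gripper":1}
    - {"tx":0,"ty":0,"tz":0,"rx":0,"ry":0,"rz":0,"gripper":1}
    - {"tx":0,"ty":0,"tz":0,"rx":0,"ry":0,"rz":0,"gripper":1}

```text
time_s: 17.3
ee_pos: [480.9, -42.2, 74.1]
ee_rot: [180.0, 0.0, 166.6]
force: [0.2, -0.6, -0.2]
gripper_width: 0.5
gripper_force: 0.0
```

Run:
```python
from h import *
plan([480,-41.8,49],166.5)
```

```text
t 17.3 pos [480.93 -42.21  74.09] rot [1.8000e+02 2.0000e-02 1.6655e+02] F [ 0.2 -0.6 -0.2] shift units [0.002  0.0004 0.0502]
rot units [0.0001 0.0008 0.0017]
```

>>> send_rows:
  motion:
    - {"tx":0.001,"ty":0,"tz":0.03,"rx":0,"ry":0,"rz":0,"gripper":1}
    - {"tx":0,"ty":0,"tz":0.018,"rx":0,"ry":0,"rz":0,"gripper":1}
    - {"tx":0,"ty":0,"tz":0.006,"rx":0,"ry":0,"rz":0,"gripper":1}
    - {"tx":0,"ty":0,"tz":0.004,"rx":0,"ry":0,"rz":0,"gripper":1}
    - {"tx":0,"ty":0,"tz":0,"rx":0,"ry":0,"rz":0,"gripper":1}

```text
time_s: 17.92
ee_pos: [480.7, -42.0, 45.2]
ee_rot: [180.0, 0.1, 166.6]
force: [0.7, -1.8, 2.8]
gripper_width: 0.2
gripper_force: 1.9
```

>>> send_rows:
  motion:
    - {"tx":0,"ty":0,"tz":0.003,"rx":0,"ry":0,"rz":0,"gripper":1}
    - {"tx":0,"ty":0,"tz":0.003,"rx":0,"ry":0,"rz":0,"gripper":1}
    - {"tx":0,"ty":0,"tz":0,"rx":0,"ry":0,"rz":0,"gripper":1}
    - {"tx":0,"ty":0,"tz":0,"rx":0,"ry":0,"rz":0,"gripper":1}

```text
time_s: 18.42
ee_pos: [480.7, -42.0, 41.9]
ee_rot: [180.0, 0.1, 166.6]
force: [0.6, -1.3, 4.8]
gripper_width: 0.4
gripper_force: 2.7
```

>>> send_rows:
  motion:
    - {"tx":0,"ty":0,"tz":0.0014,"rx":0,"ry":0,"rz":0,"gripper":1}
    - {"tx":0,"ty":0,"tz":0,"rx":0,"ry":0,"rz":0,"gripper":1}
    - {"tx":0,"ty":0,"tz":0,"rx":0,"ry":0,"rz":0,"gripper":1}

```text
time_s: 18.8
ee_pos: [480.7, -41.9, 41.3]
ee_rot: [180.0, 0.1, 166.6]
force: [1.9, -1.4, 6.6]
gripper_width: 0.3
gripper_force: 2.9
```

>>> send_rows:
  motion:
    - {"tx":0,"ty":0,"tz":-0.01,"rx":0,"ry":0,"rz":0,"gripper":1}
    - {"tx":0,"ty":0,"tz":-0.03,"rx":0,"ry":0,"rz":0,"gripper":1}
    - {"tx":0,"ty":0,"tz":-0.1,"rx":0,"ry":0,"rz":0,"gripper":1}
    - {"tx":-0.1,"ty":0,"tz":-0.08,"rx":0,"ry":0,"rz":0,"gripper":1}
    - {"tx":-0.1,"ty":0,"tz":0,"rx":0,"ry":0,"rz":0,"gripper":1}
    - {"tx":-0.08,"ty":0,"tz":0,"rx":0,"ry":0,"rz":0,"gripper":1}
    - {"tx":0,"ty":0,"tz":0,"rx":0,"ry":0,"rz":0,"gripper":1}
    - {"tx":0,"ty":0,"tz":0,"rx":0,"ry":0,"rz":0,"gripper":1}
    - {"tx":0,"ty":0,"tz":0,"rx":0,"ry":0,"rz":0,"gripper":1}

```text
time_s: 19.92
ee_pos: [613.3, -73.5, 149.7]
ee_rot: [180.0, -0.1, 166.6]
force: [-0.2, 0.4, -0.1]
gripper_width: 0.8
gripper_force: 0.0
```

Run:
```python
from h import *
plan([480,-41.8,49],166.5)
c=cam('wrist');wheels(c);save('w5.png',c['im'][:250,130:400])
```

```text
t 19.925 pos [613.27 -73.51 149.65] rot [ 1.7999e+02 -1.1000e-01  1.6658e+02] F [-0.2  0.4 -0.1] shift units [ 2.736e-01 -2.000e-04  2.018e-01]
rot units [ 0.0002 -0.0037  0.0028]
a near->far blue blue blue blue blue blue blue gree gree gree gree gree gree gree gree grey red red red red red red red
b near->far gree gree gree gree gree gree brow red red red red red red red red brow yell yell yell yell yell yell yell
c near->far grey grey grey grey grey grey grey blue blue blue blue blue blue blue blue blue gree gree gree gree gree gree gree
```

View pics/w5.png

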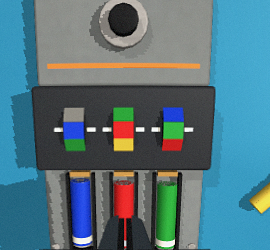

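The button at (122,20) is back up, the wheels still match their cells, and the arm is clear of the tester.

```bash
python3 -c "
from workcell import env
print(env.job_done())"
```

```text
the job is handed in; nothing more can be done
None
```

The wheels are clicked in to match their cells (a green, b red, c blue), the load button was pressed about 7.7 mm and came back up, and the job is handed in at about 20 s, though the hand-in returned no verdict.

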